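Roll the cap strips home and park the roller on the yellow mark

TASK

Roll the black roller along the jig by pushing its top from above, pressing steadily with some 20 to 25 N and never forcing it, so that it turns as it goes and seats all eight blue cap strips fully home, level with the plate. Leave the roller lying at rest in the far slot marked yellow. Do not pick the roller up or drag it without turning, do not press the strips with the gripper, and leave the other things on the bench alone.

Things in the scene. Friction and masses are not known exactly. Their poses are not given: they have to be found in the camera images.
- jig: Fixed aluminium cap-seating jig, 136 mm along its x, 200 mm along its y. Origin: centre of its underside on the worktop; x along the roller's axis, y the direction of rolling (start rest to yellow mark), z up. Two side guides at x = +-56 mm, 10 mm wide, tops 46 mm above the worktop; between them a level sprung deck, 36 mm above the worktop, that gives up to 8 mm when pressed, with slots 13 mm wide across it at y = -60 and +60.
- plate (a point): Middle of the white well plate in the deck (jig's centre, 36 mm above the worktop, axes as the jig's). Its long edges are level with the deck and carry the roller once the strips are down. Eight blue cap strips lie across it, 74 mm along x, 7.6 mm wide, from y = -31.5 mm (strip 1) every 9 mm to +31.5 (strip 8), tops 2 to 3 mm above the deck at the start, level with it when home.
- rest_mark (a point): Middle of the far rest slot at jig y = +60 mm, at deck height (36 mm above the worktop), axes as the jig's; marked by a yellow slot floor and a yellow tab on either guide. A roller lying in the slot is 0.9 mm sunk, its axis 24.1 mm above this point. Beyond the first 6 N of pressing the deck sinks about 1 mm for every 4.5 N, and comes back.
- roller: Loose black rubber roller, steel ends with a red line, 50 mm diameter, 96 mm long, 0.18 to 0.35 kg. Origin: its centre; x along its axis, y and z turn with it (red lines and z start upward). Starts in the slot at jig y = -60 mm, axis 60.1 mm above the worktop, on the deck 61 mm (top 86 mm). A fingertip carrying its top along moves twice as far as it, so several strokes are needed.
- strip_1 (a joint): How far cap strip 1 (counted from the start rest) is pressed down, in m: 0 = standing 3 mm proud, 0.003 = home, level with the deck. It resists with about 14 N and stays where it is pressed to.
- strip_2 (a joint): How far cap strip 2 (counted from the start rest) is pressed down, in m: 0 = standing 3 mm proud, 0.003 = home, level with the deck. It resists with about 14 N and stays where it is pressed to.
- strip_3 (a joint): How far cap strip 3 (counted from the start rest) is pressed down, in m: 0 = standing 3 mm proud, 0.003 = home, level with the deck. It resists with about 14 N and stays where it is pressed to.
- strip_4 (a joint): How far cap strip 4 (counted from the start rest) is pressed down, in m: 0 = standing 3 mm proud, 0.003 = home, level with the deck. It resists with about 14 N and stays where it is pressed to.
- strip_5 (a joint): How far cap strip 5 (counted from the start rest) is pressed down, in m: 0 = standing 3 mm proud, 0.003 = home, level with the deck. It resists with about 14 N and stays where it is pressed to.
- strip_6 (a joint): How far cap strip 6 (counted from the start rest) is pressed down, in m: 0 = standing 3 mm proud, 0.003 = home, level with the deck. It resists with about 14 N and stays where it is pressed to.
- strip_7 (a joint): How far cap strip 7 (counted from the start rest) is pressed down, in m: 0 = standing 3 mm proud, 0.003 = home, level with the deck. It resists with about 14 N and stays where it is pressed to.
- strip_8 (a joint): How far cap strip 8 (counted from the start rest) is pressed down, in m: 0 = standing 3 mm proud, 0.003 = home, level with the deck. It resists with about 14 N and stays where it is pressed to.
- kit_box: Bystander, not to be disturbed: small white kit carton, 66x90x45 mm; origin at the centre of its underside.
- tube_rack_blue: Bystander, not to be disturbed: blue micro tube rack, 75x200x54 mm; origin at the centre of its underside.
- dye_bottle: Bystander, not to be disturbed: small white dropper bottle with yellow cap, 42x42x84 mm; origin at the centre of its underside.
- tape_roll: Bystander, not to be disturbed: roll of cream label tape lying flat, 74 across and 18 mm; origin at the centre of its underside.
- bench_timer: Bystander, not to be disturbed: white bench timer lying flat, 66x66x19 mm; origin at the centre of its underside.
- marker: Bystander, not to be disturbed: white marker pen with black cap, 16x132x18 mm; origin at the centre of its underside.
There are look-alikes about, which are no part of the job. What is shaped like the roller but purple or turquoise is not meant. Of the things that look like the jig, the larger one is meant.

How it is judged (in metres and radians):
On the way, in this order (a step that is already met when the one before it is completed fails the run):
1. the roller has rolled about a quarter turn out of its rest, over the first two strips, and these are home (y of roller in the frame of rest_mark between -0.102 and -0.05 m and angle between roller's own z axis and vertical above 1.1 rad and value of joint each of strip_1, strip_2 above 0.0022 m), for 0.05 s.
2. it has rolled to about half a turn on the plate, and the first four strips are home (y of roller in the frame of rest_mark between -0.075 and -0.01 m and angle between roller's own z axis and vertical above 2.3 rad and value of joint each of strip_1, strip_2, strip_3, strip_4 above 0.0022 m), for 0.05 s.
At the end, for the whole second after the job is handed in: All eight strips are within 0.8 mm of level with the plate (pressed down by more than 2.2 mm of 3 mm), and the roller lies at rest in the yellow-marked slot, its axis within 6 mm of the slot's middle (y of roller in the frame of rest_mark between -0.006 and 0.006 m and z of roller in the frame of rest_mark between 0.02 and 0.027 m and x of roller in the frame of rest_mark between -0.006 and 0.006 m and value of joint each of strip_1, strip_2, strip_3, strip_4, strip_5, strip_6, strip_7, strip_8 above 0.0022 m and linear speed of roller below 0.01 m/s); the robot touches nothing.
It fails at once if the roller is pressed with more than 34 N (contact force between any of the fingers, the arm and roller above 34 N).
It fails at once if the roller is lifted more than 12 mm off the deck (z of roller in the frame of rest_mark above 0.037 m).
It fails at once if the gripper or arm presses on the jig or its strips (more than 3 N) (contact force between any of the fingers, the arm and jig above 3 N).
It fails at once if a bystander is moved by more than 20 mm (distance of any of kit_box, tube_rack_blue, dye_bottle, tape_roll, bench_timer, marker from where it was at the start of the episode above 0.02 m).
It also fails if it takes over 64 s, if anything falls off the work surface, if the arm or the gripper's body presses on something with over 40 N, if the wrist force passes 120 N, or if a joint passes its speed limit or range.

ROBOT

A 6-joint arm with a two-finger parallel gripper is mounted at the origin on a cart in front of the work surface, level with it; the furniture and walls round the work are solid. World frame = base frame: x ahead of the robot, y to its left, z up, the work surface at z = 0. Lengths are in mm, angles in rad, forces in N, time in s.
With the tool pointing down it reaches from about 350 to 975 mm from the base axis. Payload 7.1 kg.
Tool frame: the origin (TCP) lies on the front face of the gripper's body, between the roots of the fingers; the fingertips stand 80 mm ahead of it and the grasp point (between the pads) lies 61 mm ahead of it (env.tips_ahead is the distance from the TCP to the fingertips, in mm); z points along the fingers, y is the line along which they close (so a half turn about z gives the same grasp; the last joint's range is limited). The gripper opens to 88 mm and grips with 3 to 60 N. Pads are 20 mm wide; open, the fingers measure 115 mm over their backs; the gripper's body (75 mm by 178 mm) begins 61 mm behind the grasp point.
Start: joints at [1.262, 0.423, 1.63, -0, 1.089, -0.019], TCP at [178.569, 598.931, 302.675] pointing down, gripper open.
Joint ranges: [-3, 3], [-0.9, 2.11], [0.09, 2.58], [-1.31, 4.45], [0.11, 2.69], [-2.54, 2.54]. Speed limits (rad/s): [2.39, 2.39, 3.01, 3.14, 3.14, 3.14].

INTERFACE

Orientations are given as a unit quaternion [x, y, z, w].
In Python, from station import env, set_gripper, viewer, workorder gives the robot as it stands. Calls block until the motion is done:
- env.reach(position, orientation): joint-space move of the TCP to a pose.
- env.move_l(position, rot=None, rate=150, f_stop=None): straight line of the TCP; rot=None keeps the orientation; rate is the mean speed in mm/s. With f_stop (N) it stops when the force on the tool has changed by that much, and returns True; else False.
- env.move_joints(angles): joint-space move.
- set_gripper(opening): finger opening in mm; the grip force is fixed at half the most; returns when the fingers have stopped.
- env.hold(seconds).
- env.ik(position, orientation): joint angles nearest the present ones, or None.
- env.read_state(): the state.
- viewer.camera(name): name is "scene" or "top" or "wrist"; returns the picture (384x512x3 uint8, blue, green, red); there is no depth.
- viewer.camera_params(name): a dict with "fx", "fy", "cx", "cy" (pixels), "pose" (4x4, takes a point from camera to world coordinates); the wrist camera has in their place "tool_from_camera" (4x4, takes a point from camera to tool coordinates, whose origin is the TCP and whose axes are the flange's). Camera axes: x right, y up, looking along -z (the intrinsics and any distortion apply to the point x, -y, -z); pixel columns grow to the right and rows downward; lengths in mm; the calibration is good to about 2 mm. A picture is of the moment at which its call begins: read the wrist's pose just before it. camera_params takes no time and is no camera call.
A pose or a line that the arm cannot do raises env.IKError and nothing moves.
- workorder.sign_off(): hands the job in; it is judged then, once.
The state is a dict: "time_s": time; "qpos": joint angles; "dq": joint speeds; "tau": joint torques, N m; "tool_pos": TCP position; "orientation": TCP orientation; "force": force on the tool from outside, world axes, zero at the start; "wrist_torque": the same for the moment, N m; "width": finger opening in mm; "grip_force": force on a finger pad.
Only numpy, scipy, OpenCV 4.12 (cv2) and the standard library are available. Lean on these libraries where they do the work, as an engineer would, in place of code of your own. Each camera call takes 0.05 s, during which the arm holds its last target. There are 200 camera calls.

## Working session

There is one attempt and no reset: what is moved stays moved. The work goes in short steps, each a Python script; the robot and the scene stay as the last script left them, time stands still between calls to the robot, and variables do not carry over. Pictures are saved under pics/ and viewed, at most 10 in all, crops included, and the job is handed in when it is done.

```bash
ls; mkdir -p pics
python3 - <<'E'
from station import env, set_gripper, viewer, workorder
import cv2, json
s=env.read_state(); print({k:s[k] for k in ('time_s','tool_pos','orientation','force','width')})
for n in ('scene','top','wrist'):
    cv2.imwrite(f'pics/{n}0.png',viewer.camera(n)); p=viewer.camera_params(n); print(n,p)
a=cv2.imread('pics/scene0.png');b=cv2.imread('pics/top0.png')
E
```

```text
pics
{'time_s': 0.0, 'tool_pos': array([178.43502097, 598.538978  , 301.92733618]), 'orientation': array([ 1.44378862e-01,  9.89522191e-01, -7.48535992e-04, -1.30269322e-04]), 'force': array([0.3910748 , 0.02225847, 0.0705667 ]), 'width': 87.50000683418955}
scene {'fx': 437.21303705144186, 'fy': 437.21303705144186, 'cx': 253.19026068819164, 'cy': 193.45950384839406, 'pose': array([[ 8.47869196e-01,  2.04121760e-01, -4.89338466e-01,
        -2.39475248e+02],
       [-5.30121252e-01,  3.42813907e-01, -7.75532129e-01,
        -1.24372137e+03],
       [ 9.44904818e-03,  9.16958523e-01,  3.98870635e-01,
         6.78704157e+02],
       [ 0.00000000e+00,  0.00000000e+00,  0.00000000e+00,
         1.00000000e+00]])}
top {'fx': 352.54918034519886, 'fy': 352.54918034519886, 'cx': 258.60339589152807, 'cy': 189.97680718681318, 'pose': array([[-2.62332466e-02,  9.89607254e-01, -1.41383521e-01,
         2.87560237e+02],
       [-9.99469844e-01, -2.86929404e-02, -1.53865387e-02,
        -7.30664010e+01],
       [-1.92833392e-02,  1.40904926e-01,  9.89835317e-01,
         1.52494331e+03],
       [ 0.00000000e+00,  0.00000000e+00,  0.00000000e+00,
         1.00000000e+00]])}
wrist {'fx': 319.4159535903433, 'fy': 319.4159535903433, 'cx': 255.05894928959674, 'cy': 191.03569511483425, 'tool_from_camera': array([[-5.63676079e-04,  9.51930739e-01,  3.06312832e-01,
         8.48341954e+01],
       [ 9.99999584e-01,  7.56120934e-04, -5.09606186e-04,
         8.30549988e-01],
       [-7.16719338e-04,  3.06312417e-01, -9.51930769e-01,
        -8.20399154e+01],
       [ 0.00000000e+00,  0.00000000e+00,  0.00000000e+00,
         1.00000000e+00]])}
```

View pics/top0.png

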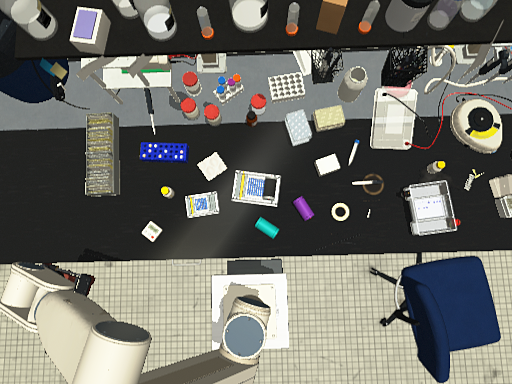

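The larger jig is at about (257,188) and the smaller look-alike at (202,204). The purple roller is at (303,208) and the turquoise one at (267,227). The larger jig fits the description, so I'll confirm it in an enlarged crop.

Run:
```python
import cv2
b=cv2.imread('pics/top0.png')[160:220,180:320]
cv2.imwrite('pics/c1.png',cv2.resize(b,None,fx=5.7,fy=5.7,interpolation=cv2.INTER_CUBIC))
```

```text
(no output)
```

View pics/c1.png

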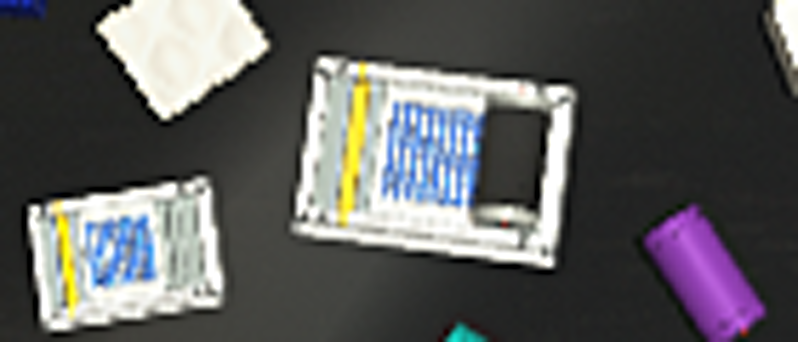

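View pics/scene0.png

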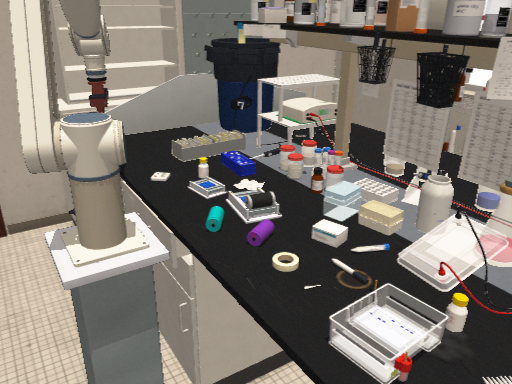

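```bash
cat > h.py <<'E'
from station import env, set_gripper, viewer, workorder
import numpy as np, cv2
from scipy.spatial.transform import Rotation as R
def pose(name, st=None):
    p=viewer.camera_params(name)
    if name!='wrist': return p,p['pose']
    T=np.eye(4);T[:3,:3]=R.from_quat(st['orientation']).as_matrix();T[:3,3]=st['tool_pos']
    return p,T@p['tool_from_camera']
def unproj(p,T,uv,z):
    uv=np.asarray(uv,float)
    d=np.c_[(uv[:,0]-p['cx'])/p['fx'],-(uv[:,1]-p['cy'])/p['fy'],-np.ones(len(uv))]@T[:3,:3].T
    return T[:3,3]+d*((z-T[2,3])/d[:,2])[:,None]
def proj(p,T,X):
    c=(np.atleast_2d(X)-T[:3,3])@T[:3,:3]
    return np.c_[p['cx']+p['fx']*c[:,0]/-c[:,2],p['cy']-p['fy']*c[:,1]/-c[:,2]]
def quat(yaw): # tool down, tool y along jig y (yaw of jig frame), tool x toward -jig x
    return R.from_matrix(np.c_[[-np.cos(yaw),-np.sin(yaw),0],[-np.sin(yaw),np.cos(yaw),0],[0,0,-1.]]).as_quat()
E
python3 - <<'E'
from h import *
p,T=pose('top')
uv=np.array([(318,57),(577,88),(553,267),(293,233)])/5.7+[180,160]-0.4
for z in (20,46):
    X=unproj(p,T,uv,z);print(z,X.round(1).tolist(),X.mean(0).round(1),np.linalg.norm(X-np.roll(X,1,0),axis=1).round(1))
    d=X[0]-X[1]+X[3]-X[2];print(np.degrees(np.arctan2(-d[0],d[1])))
c=X.mean(0);yaw=np.arctan2(-d[0],d[1])
q=quat(yaw); 
# camera 85 toward -jigx of TCP, looks forward; put tool above centre
env.reach([c[0]+0,c[1],330],q); set_gripper(0)
st=env.read_state();im=viewer.camera('wrist');p,T=pose('wrist',st)
print(st['time_s'],st['tool_pos'],proj(p,T,[c[0],c[1],36]), yaw, q)
np.save('wst.npy',np.r_[st['tool_pos'],st['orientation']]);cv2.imwrite('pics/w1.png',im)
cv2.imwrite('pics/w1b.png',cv2.resize(im,(800,600),interpolation=cv2.INTER_CUBIC))
E
```

```text
20 [[595.0, 49.0, 20.0], [565.1, -147.7, 20.0], [429.1, -124.9, 20.0], [460.4, 70.2, 20.0]] [512.4 -38.3  20. ] [136.3 199.  137.9 197.6]
-8.874358038715842
46 [[589.7, 46.9, 46.0], [560.3, -146.4, 46.0], [426.7, -124.0, 46.0], [457.4, 67.7, 46.0]] [508.5 -38.9  46. ] [134.  195.5 135.5 194.2]
-8.874358038715847
4.0333 [508.53247403 -38.91856082 329.99813511] [[254.15672932 162.25163348]] -0.15488676677641794 [0.077366   0.99700276 0.         0.        ]
```

View pics/w1b.png

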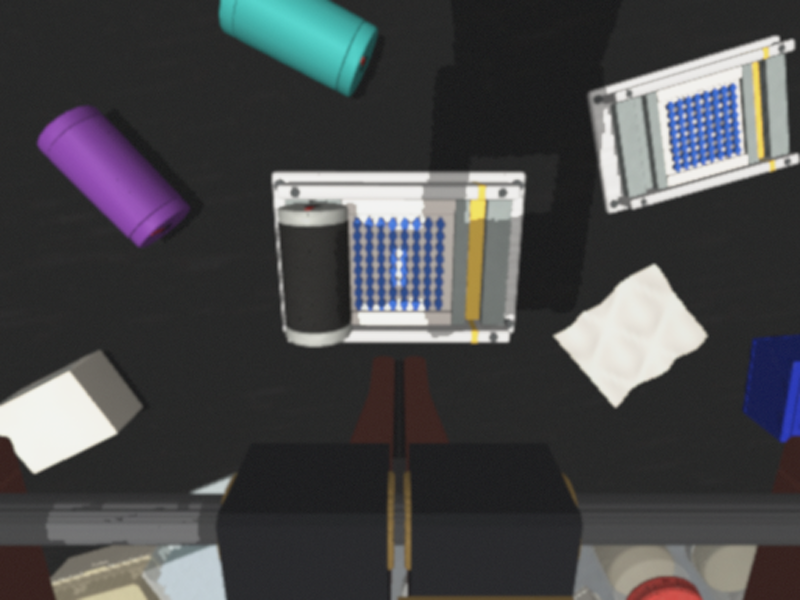

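The view confirms the black roller with red marks at (315,270) in the larger jig. The blue strips span (357..441, 218..310), with yellow to the right at (475,260). I'll measure by colour.

```bash
cat >> h.py <<'E'
def masks(im):
    hsv=cv2.cvtColor(im,cv2.COLOR_BGR2HSV)
    return cv2.inRange(hsv,(100,120,50),(125,255,255)),cv2.inRange(hsv,(18,110,80),(35,255,255))
E
python3 - <<'E'
from h import *
w=np.load('wst.npy');st=dict(tool_pos=w[:3],orientation=w[3:]);p,T=pose('wrist',st)
im=cv2.imread('pics/w1.png');roi=np.zeros(im.shape[:2],np.uint8);roi[105:222,172:338]=255
b,y=[m&roi for m in masks(im)]
def pts(m,z,f=1): 
    v,u=np.nonzero(m); return unproj(p,T,np.c_[u,v],z)[:,:2]
def rect(P):
    (c,s,a)=cv2.minAreaRect(P.astype(np.float32)); return np.round(c,1),np.round(s,1),round(a,2)
B=pts(b,38.5);print('blue',rect(B))
# per pixel rows/cols
for z in (30,46):
    print('yellow',z,rect(pts(y,z)))
v,u=np.nonzero(y)
for lo,hi in ((v.min(),v.min()+5),(v.max()-4,v.max()+1)):
    s=(v>=lo)&(v<hi); c=[u[s].mean(),v[s].mean()];print(c,unproj(p,T,[c],46).round(1))
# outer outline: bright pixels
g=((cv2.cvtColor(im,cv2.COLOR_BGR2GRAY)>90).astype(np.uint8)*255)&roi
g=cv2.morphologyEx(g,cv2.MORPH_CLOSE,np.ones((5,5)))
for z in (0,10,46): print('outline',z,rect(pts(g,z)))
E
```

```text
blue (array([516.6, -39.4]), array([66.6, 70.4]), 81.08)
yellow 30 (array([530.8,  19.1]), array([ 11.5, 129.2]), 81.01)
yellow 46 (array([526.4,  17.2]), array([ 11. , 123.8]), 81.01)
[np.float64(308.0), np.float64(119.82352941176471)] [[467.6  28.8  46. ]]
[np.float64(303.125), np.float64(218.0625)] [[585.4  10.3  46. ]]
outline 0 (array([524.4, -40.9]), array([206.1, 151.8]), 81.09)
outline 10 (array([522. , -40.5]), array([201.1, 148.2]), 81.09)
outline 46 (array([513.3, -39.1]), array([183.1, 134.9]), 81.09)
```

```bash
cat >> h.py <<'E'
YAW=np.radians(-8.95);C=np.array([516.7,-39.5]);Q=quat(YAW);LY=np.array([-np.sin(YAW),np.cos(YAW)])
def P(y,ztip): return np.r_[C+LY*y,ztip+80]
def F(st=None): return (st or env.read_state())['force']
def stroke(y0,y1,Ft=22,seg=6,rate=30,zc=88.5,k=0.12,drop=True):
    """press down at jig y0 to Ft newtons, carry the roller's top along to y1, lift off gently"""
    env.move_l(P(y0,100),Q,rate=120); env.hold(0.2); f0=F(); z=zc
    env.move_l(P(y0,z),Q,rate=40)
    while F()[2]-f0[2]<Ft-2 and z>79:
        fz=F()[2]-f0[2]; z-=0.3 if fz<6 else min(0.6,k*(Ft-fz)+.1); env.move_l(P(y0,z),rate=8)
    log=[(y0,round(z,1),*(F()-f0).round(1))]; ok=True
    for y in np.linspace(y0,y1,int(abs(y1-y0)/seg)+1)[1:]:
        fz=F()[2]-f0[2]; z+=np.clip(k*(fz-Ft),-.8,.8)
        if z<78.5: print('z low');ok=False;break
        if env.move_l(P(y,z),rate=rate,f_stop=9): log.append('STOP');print('stop',y)
        log.append((round(y,1),round(z,1),*(F()-f0).round(1)))
        if log[-1][-1]>29: print('force high');ok=False;break
    yl=(env.read_state()['tool_pos'][:2]-C)@LY
    env.move_l(P(yl,z+7),rate=20); env.move_l(P(yl,100),rate=80)
    print(*log,sep='\n'); print('t',env.read_state()['time_s'],'tip y',yl,'after',(F()-f0).round(1)); return ok
def look(name):
    st=env.read_state();im=viewer.camera('wrist');cv2.imwrite(f'pics/{name}.png',im);np.save(f'{name}.npy',np.r_[st['tool_pos'],st['orientation']]);return st,im
E
python3 - <<'E'
from h import *
env.reach(P(-74,110),Q); print(env.read_state()['time_s'],F().round(2),F().round(2))
stroke(-74,-26)
look('s1'); 
im=cv2.imread('pics/s1.png');cv2.imwrite('pics/s1b.png',cv2.resize(im,(800,600),interpolation=cv2.INTER_CUBIC))
E
```

```text
4.7583 [ 0.04 -0.33  1.  ] [ 0.04 -0.33  1.  ]
(-74, np.float64(79.1), np.float64(-5.6), np.float64(0.6), np.float64(20.2))
(np.float64(-68.0), np.float64(78.9), np.float64(-7.1), np.float64(-3.1), np.float64(22.5))
(np.float64(-62.0), np.float64(78.9), np.float64(-7.3), np.float64(-0.7), np.float64(27.0))
(np.float64(-56.0), np.float64(79.5), np.float64(-6.7), np.float64(0.5), np.float64(25.4))
(np.float64(-50.0), np.float64(79.9), np.float64(-6.4), np.float64(0.9), np.float64(25.1))
(np.float64(-44.0), np.float64(80.3), np.float64(-6.3), np.float64(0.1), np.float64(24.2))
(np.float64(-38.0), np.float64(80.6), np.float64(-5.6), np.float64(1.2), np.float64(22.5))
(np.float64(-32.0), np.float64(80.6), np.float64(-5.1), np.float64(1.0), np.float64(18.6))
(np.float64(-26.0), np.float64(80.2), np.float64(-4.7), np.float64(0.4), np.float64(21.7))
t 15.25 tip y -25.823423899105745 after [-0.2 -0.  -0.3]
```

View pics/s1b.png

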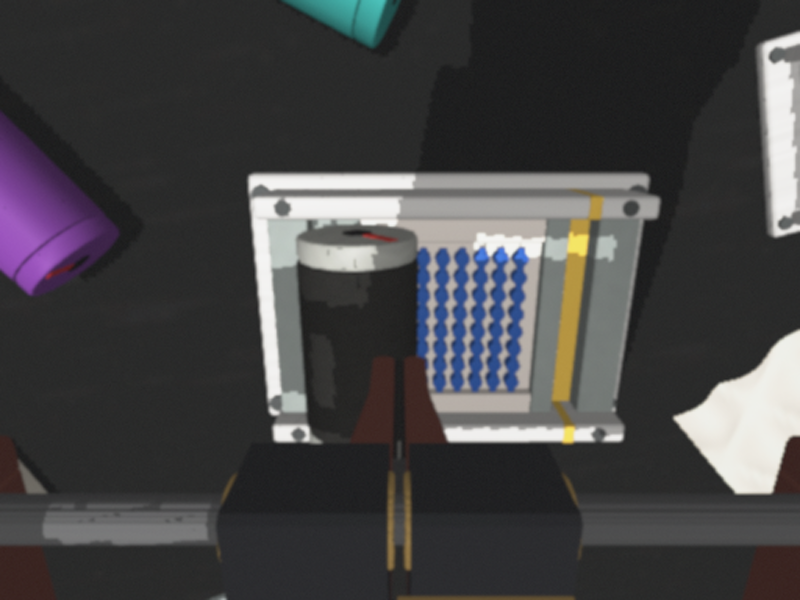

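The roller has turned by roughly 80° (the red line on the end disc at (370,237) now lies nearly flat). Its axis is near column 357, strips 3–8 are visible ahead, and everything else is undisturbed. I'll continue with a faster descent.

```bash
sed -i 's/zc=88.5/zc=83.5/; s/z-=0.3 if fz<6 else min(0.6,k\*(Ft-fz)+.1); env.move_l(P(y0,z),rate=8)/z-=min(0.9,k*(Ft-fz)+.1); env.move_l(P(y0,z),rate=10)/' h.py
python3 - <<'E'
from h import *
w=np.load('s1.npy');p,T=pose('wrist',dict(tool_pos=w[:3],orientation=w[3:]))
X=unproj(p,T,[(228.5,151),(297/1.5625,151),(417/1.5625,151)],61)[:,:2]-C
y=X@LY;print('roller y',y,'x',X@[LY[1],-LY[0]])
yr=y[0]
if abs(yr+36)<5:
    stroke(yr-14,yr+41)
    look('s2');im=cv2.imread('pics/s2.png');cv2.imwrite('pics/s2b.png',cv2.resize(im,(800,600),interpolation=cv2.INTER_CUBIC))
E
```

```text
roller y [-41.76801114 -66.22563511 -17.33087487] x [-46.2113933  -46.22990427 -46.19289784]
```

Run:
```python
from h import *
def chk(n,ux,v):
    w=np.load(n+'.npy');p,T=pose('wrist',dict(tool_pos=w[:3],orientation=w[3:]))
    X=unproj(p,T,[(ux/1.5625,v/1.5625)],61)[:,:2]-C; print(n,'roller',X@LY)
    im=cv2.imread('pics/'+{'wst':'w1'}.get(n,n)+'.png'); b,y=masks(im)
    b[:,:172]=0;b[:,338:]=0;y[:,338:]=0;b[222 if n=='wst' else 255:]=0;y[290:]=0
    v,u=np.nonzero(b);print('blue far edge',np.percentile((unproj(p,T,np.c_[u,v],38.5)[:,:2]-C)@LY,[1,99]))
    v,u=np.nonzero(y);X=unproj(p,T,np.c_[u,v],40)[:,:2]-C;print('yellow',np.median(X@LY))
chk('wst',314,210);chk('s1',357,236)
# px angle of red line on end disc in s1
w=np.load('s1.npy');p,T=pose('wrist',dict(tool_pos=w[:3],orientation=w[3:]))
im=cv2.imread('pics/s1.png');hsv=cv2.cvtColor(im,cv2.COLOR_BGR2HSV)
r=cv2.inRange(hsv,(0,120,80),(8,255,255))|cv2.inRange(hsv,(172,120,80),(180,255,255));r[:,:185]=0;r[:,270:]=0;r[:130]=0;r[170:]=0
v,u=np.nonzero(r)
# intersect rays with plane jig x=-48
n=np.array([LY[1],-LY[0],0]);d=np.c_[(u-p['cx'])/p['fx'],-(v-p['cy'])/p['fy'],-np.ones(len(u))]@T[:3,:3].T
s=(-48+n@np.r_[C,0]-T[:3,3]@n)/(d@n);X=T[:3,3]+d*s[:,None];yy=(X[:,:2]-C)@LY;zz=X[:,2]
print(len(u),yy.min(),yy.max(),zz.min(),zz.max(),np.polyfit(yy,zz,1))
```

```text
wst roller [-58.75639192]
blue far edge [-32.73254561  32.45324236]
yellow 58.946486272041625
s1 roller [-41.7814177]
blue far edge [-16.14772133  33.01961499]
yellow nan
43 -39.082153761519855 -27.257578553326628 63.76322272573654 76.71432721356271 [  0.99553039 104.44966677]
  return _methods._mean(a, axis=axis, dtype=dtype,
  ret = ret.dtype.type(ret / rcount)
```

```bash
cat >> h.py <<'E'
def roller(n):
    """roller (jig y, tilt of red line) from the wrist picture n: fit of red line on the -x end disc, and steel end extents"""
    w=np.load(n+'.npy');p,T=pose('wrist',dict(tool_pos=w[:3],orientation=w[3:]));im=cv2.imread(f'pics/{n}.png')
    cv2.imwrite(f'pics/{n}b.png',cv2.resize(im,(800,600),interpolation=cv2.INTER_CUBIC));return p,T
def ry(n,u0,u1,v):
    p,T=roller(n);return ((unproj(p,T,np.array([(u0,v),(u1,v)])/1.5625,61)[:,:2]-C)@LY).round(1)
E
python3 - <<'E'
from h import *
stroke(-56,-2,Ft=23)
look('s2');roller('s2')
E
```

```text
(-56, np.float64(79.9), np.float64(-6.2), np.float64(-0.4), np.float64(21.9))
(np.float64(-50.0), np.float64(79.8), np.float64(-5.3), np.float64(-1.1), np.float64(21.8))
(np.float64(-44.0), np.float64(79.7), np.float64(-7.8), np.float64(-2.7), np.float64(24.1))
(np.float64(-38.0), np.float64(79.8), np.float64(-6.5), np.float64(-2.1), np.float64(25.7))
(np.float64(-32.0), np.float64(80.1), np.float64(-6.2), np.float64(0.6), np.float64(25.3))
(np.float64(-26.0), np.float64(80.4), np.float64(-5.3), np.float64(-0.0), np.float64(25.0))
(np.float64(-20.0), np.float64(80.6), np.float64(-4.6), np.float64(-0.0), np.float64(24.4))
(np.float64(-14.0), np.float64(80.8), np.float64(-3.8), np.float64(0.5), np.float64(20.3))
(np.float64(-8.0), np.float64(80.5), np.float64(-3.4), np.float64(0.3), np.float64(21.9))
(np.float64(-2.0), np.float64(80.3), np.float64(-4.8), np.float64(2.5), np.float64(19.4))
t 21.6667 tip y -1.5270521586736123 after [ 0.2 -0.8 -1.1]
```

View pics/s2b.png

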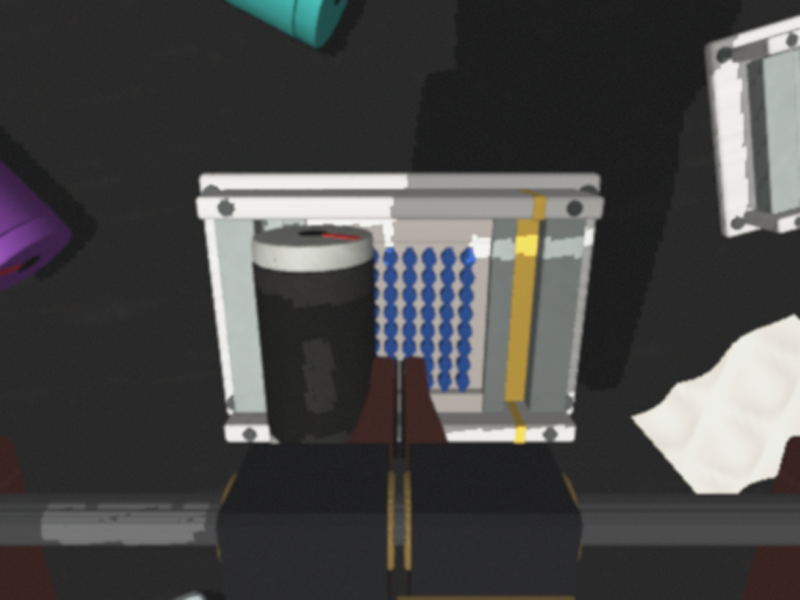

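The roller is at columns 252–373 (axis about -36). It advanced only about 6 mm, because the tips taper to about ±10 mm and the stroke's end ran over its front and pushed it back. I'll stop strokes earlier, relieve the side force, and measure the roller automatically.

```bash
cat >> h.py <<'E'
LX=np.array([LY[1],-LY[0]])
def rpos(n):
    w=np.load(n+'.npy');p,T=pose('wrist',dict(tool_pos=w[:3],orientation=w[3:]));im=cv2.imread(f'pics/{n}.png')
    out=[]
    for v in range(176,206,3):
        Y=(unproj(p,T,np.c_[np.arange(512),np.full(512,v)],61)[:,:2]-C)@LY
        d=(im[v].max(1)<75)&(abs(Y)<92)
        lab=np.flatnonzero(np.diff(np.r_[0,d.astype(int),0]));a,b=lab[::2],lab[1::2]
        i=np.argmax(b-a); out.append(((Y[a[i]]+Y[b[i]-1])/2,Y[b[i]-1]-Y[a[i]]))
    o=np.median(out,0); return o.round(1)
def stroke2(y0,y1,Ft=23,seg=6,rate=40,zc=82.5,k=0.12,xo=-1.5,zl=91):
    env.move_l(np.r_[(P(y0,zl))[:2]+LX*xo,zl+80],Q,rate=150); f0=F(); z=zc
    pt=lambda y,z: np.r_[P(y,z)[:2]+LX*xo,z+80]
    g=lambda: F()-f0
    env.move_l(pt(y0,z),rate=35)
    for _ in range(9):
        f=g()
        if f[2]>Ft-2 or z<78.5: break
        z-=min(1.,k*(Ft-f[2])+.1); xo=np.clip(xo+.12*(f[:2]@LX),-5,3); env.move_l(pt(y0,z),rate=12)
    log=[(y0,round(z,1),round(xo,1),g().round(1).tolist())]
    for y in np.linspace(y0,y1,int(abs(y1-y0)/seg)+1)[1:]:
        f=g(); z=max(78.,z+np.clip(k*(f[2]-Ft),-.8,.8)); xo=np.clip(xo+.12*(f[:2]@LX),-5,3)
        s=env.move_l(pt(y,z),rate=rate,f_stop=9); st=env.read_state()
        log.append((round(y,1),round(z,1),round(xo,1),g().round(1).tolist(),(st['tool_pos']-pt(y,z)).round(1).tolist(),'STOP' if s else ''))
        if log[-1][3][2]>29: print('force high');break
    st=env.read_state();q=st['tool_pos'];yl=(q[:2]-C)@LY
    env.move_l(np.r_[q[:2],z+6+80],rate=25); env.move_l(np.r_[q[:2],zl+80],rate=80)
    print(*log,sep='\n'); print('t',env.read_state()['time_s'],'tip y',yl,'after',g().round(1))
E
python3 - <<'E'
from h import *
print(rpos('s1'),rpos('s2'))
stroke2(-52,-8)
look('s3');print(rpos('s3'))
E
```

```text
[-42.3  49.3] [-35.9  49.3]
(-52, np.float64(79.5), np.float64(-2.9), [-3.0, -2.1, 22.4])
(np.float64(-45.7), np.float64(79.5), np.float64(-3.2), [-1.7, -2.0, 22.0], [2.2, 0.3, 2.2], '')
(np.float64(-39.4), np.float64(79.3), np.float64(-3.4), [-2.2, -0.0, 24.9], [2.3, 0.4, 2.4], '')
(np.float64(-33.1), np.float64(79.6), np.float64(-3.7), [-1.3, 0.2, 24.8], [2.6, 0.5, 2.5], '')
(np.float64(-26.9), np.float64(79.8), np.float64(-3.8), [0.3, 1.1, 22.9], [2.7, 0.6, 2.5], '')
(np.float64(-20.6), np.float64(79.8), np.float64(-3.8), [0.4, 1.2, 22.3], [2.7, 0.7, 2.4], '')
(np.float64(-14.3), np.float64(79.7), np.float64(-3.8), [-0.2, 2.2, 21.8], [2.7, 0.8, 2.3], '')
(np.float64(-8.0), np.float64(79.6), np.float64(-3.8), [0.3, 1.4, 22.0], [2.7, 0.7, 2.4], '')
t 26.675 tip y -6.862161742507909 after [-0.2  0.7  0.8]
[-23.8  49.6]
```

Pressing behind the top rolls the roller back. I'll press on top (rel about -5), stop at rel about +13, and track the roller by camera during the stroke.

```bash
sed -i 's/^def rpos(n):/def rpos(n,st=None,im=None):/; s/^    w=np.load(n+.\.npy.);p,T=pose(.wrist.,dict(tool_pos=w\[:3\],orientation=w\[3:\]));im=cv2.imread(f.pics\/{n}.png.)$/    if im is None: w=np.load(n+".npy");st=dict(tool_pos=w[:3],orientation=w[3:]);im=cv2.imread(f"pics\/{n}.png")\n    p,T=pose("wrist",st)/' h.py
cat >> h.py <<'E'
def stroke3(yr,start=-5,end=13,Ft=23,seg=6,rate=40,zc=82.5,k=0.12,xo=-3.,zl=90,ymax=999,maxlen=60):
    pt=lambda y,z: np.r_[P(y,z)[:2]+LX*xo,z+80]
    y=yr+start;y0=y;z=zc
    env.move_l(pt(y,zl),Q,rate=150); f0=F(); g=lambda: F()-f0
    env.move_l(pt(y,z),rate=35)
    for _ in range(9):
        f=g()
        if f[2]>Ft-2 or z<78.5: break
        z-=min(1.2,.15*(Ft-f[2])+.1); xo=np.clip(xo+.12*(f[:2]@LX),-5,3); env.move_l(pt(y,z),rate=15)
    log=[]
    while True:
        st=env.read_state();im=viewer.camera('wrist');r,wd=rpos(None,st,im);rel=(st['tool_pos'][:2]-C)@LY-r;f=g()
        log.append((round(y,1),round(z,1),round(xo,1),f.round(1).tolist(),'roller',r,wd,'rel',round(rel,1)))
        if f[2]>29 or rel>end or y-y0>maxlen or r>ymax: break
        y+=seg;z=max(78.,z+np.clip(k*(f[2]-Ft),-.8,.8)); xo=np.clip(xo+.12*(f[:2]@LX),-5,3)
        if env.move_l(pt(y,z),rate=rate,f_stop=9): log.append('STOP')
    q=env.read_state()['tool_pos']
    env.move_l(np.r_[q[:2],z+6+80],rate=25); env.move_l(np.r_[q[:2],zl+80],rate=80)
    st=env.read_state();r=rpos(None,st,viewer.camera('wrist'))
    print(*log,sep='\n'); print('t',st['time_s'],'roller now',r); return r[0]
E
python3 - <<'E'
from h import *
print(rpos('s3'))
stroke3(-23.8)
look('s4')
E
```

```text
[-23.8  49.6]
(-28.8, np.float64(80.9), np.float64(-3.7), [-3.9, -0.8, 21.3], 'roller', np.float64(-23.4), np.float64(47.0), 'rel', np.float64(-5.0))
(-22.8, np.float64(80.7), np.float64(-4.2), [-2.9, -0.7, 22.2], 'roller', np.float64(-20.3), np.float64(47.0), 'rel', np.float64(-1.8))
(-16.8, np.float64(80.6), np.float64(-4.5), [-1.5, -0.1, 22.4], 'roller', np.float64(-17.2), np.float64(48.1), 'rel', np.float64(1.2))
(-10.8, np.float64(80.5), np.float64(-4.7), [-1.6, -0.2, 21.1], 'roller', np.float64(-14.2), np.float64(47.7), 'rel', np.float64(4.1))
(-4.8, np.float64(80.3), np.float64(-4.9), [0.0, -0.4, 19.8], 'roller', np.float64(-11.2), np.float64(48.0), 'rel', np.float64(7.3))
(1.2, np.float64(79.9), np.float64(-4.9), [-1.4, -0.0, 21.2], 'roller', np.float64(-8.4), np.float64(47.8), 'rel', np.float64(10.5))
(7.2, np.float64(79.7), np.float64(-5.0), [0.3, 1.4, 19.2], 'roller', np.float64(-5.2), np.float64(47.8), 'rel', np.float64(13.5))
t 30.7 roller now [-18.8  49.4]
```

Tracking works, and contact drives it well, but lifting off ahead of the top rolled it back 13 mm. I'll release near the top with a slight forward motion.

```bash
sed -i '/^def stroke3/,$ s/    env.move_l(np.r_\[q\[:2\],z+6+80\],rate=25); env.move_l(np.r_\[q\[:2\],zl+80\],rate=80)/    env.move_l(np.r_[q[:2]+LY*fwd,z+6.5+80],rate=30); env.move_l(np.r_[q[:2]+LY*fwd,zl+80],rate=80)/; s/ymax=999,maxlen=60/ymax=999,maxlen=60,fwd=4/; s/start=-5,end=13/start=-9,end=4/; s/xo=-3\.,zl/xo=-4.,zl/' h.py
python3 - <<'E'
from h import *
r=rpos('s4');print(r)
stroke3(r[0])
look('s5')
E
```

```text
[-18.9  49.4]
(np.float64(-27.9), np.float64(79.9), np.float64(-5.0), [-4.5, -0.8, 21.5], 'roller', np.float64(-12.3), np.float64(35.4), 'rel', np.float64(-15.0))
(np.float64(-21.9), np.float64(79.7), np.float64(-5.0), [-4.1, 0.1, 23.8], 'roller', np.float64(-15.3), np.float64(47.4), 'rel', np.float64(-5.7))
(np.float64(-15.9), np.float64(79.8), np.float64(-5.0), [-3.7, 0.6, 24.7], 'roller', np.float64(-12.0), np.float64(47.1), 'rel', np.float64(-3.0))
(np.float64(-9.9), np.float64(80.0), np.float64(-5.0), [-3.8, 0.4, 24.0], 'roller', np.float64(-8.8), np.float64(47.5), 'rel', np.float64(-0.1))
(np.float64(-3.9), np.float64(80.1), np.float64(-5.0), [-3.2, 0.5, 21.2], 'roller', np.float64(-5.7), np.float64(47.5), 'rel', np.float64(2.9))
(np.float64(2.1), np.float64(79.9), np.float64(-5.0), [-3.3, 1.2, 22.0], 'roller', np.float64(-3.1), np.float64(47.9), 'rel', np.float64(6.4))
t 34.7917 roller now [-14.9  49.4]
```

Roll-back on release costs about 12 mm (the strips ahead are only part-pressed), so I need longer strokes. Stroke 3 shows that starting at rel -16 holds. I'll use rel -16 → +13 at a slightly firmer 24.5 N.

```bash
sed -i 's/start=-9,end=4,Ft=23/start=-16,end=12,Ft=24.5/; s/xo=-4\.,zl/xo=-5.,zl/; s/,-5,3)/,-9,3)/g; s/if f\[2\]>29 or rel>end/if f[2]>30.5 or (wd>44 and rel>end)/' h.py
python3 - <<'E'
from h import *
r=rpos('s5');print(r)
stroke3(r[0])
look('s6')
E
```

```text
[-14.9  49.4]
(np.float64(-30.9), np.float64(78.7), np.float64(-6.1), [-4.3, -3.3, 23.1], 'roller', np.float64(33.3), np.float64(33.8), 'rel', np.float64(-64.0))
(np.float64(-24.9), np.float64(78.5), np.float64(-6.5), [-2.8, -3.5, 25.1], 'roller', np.float64(35.4), np.float64(33.4), 'rel', np.float64(-59.8))
(np.float64(-18.9), np.float64(78.6), np.float64(-6.8), [-1.7, -2.4, 24.7], 'roller', np.float64(37.3), np.float64(32.7), 'rel', np.float64(-55.5))
(np.float64(-12.9), np.float64(78.6), np.float64(-6.9), [-3.0, -2.4, 27.1], 'roller', np.float64(39.1), np.float64(32.2), 'rel', np.float64(-51.2))
(np.float64(-6.9), np.float64(78.9), np.float64(-7.2), [-2.2, -2.7, 26.0], 'roller', np.float64(40.9), np.float64(31.4), 'rel', np.float64(-47.0))
(np.float64(-0.9), np.float64(79.1), np.float64(-7.5), [-2.5, -3.2, 26.0], 'roller', np.float64(1.0), np.float64(30.9), 'rel', np.float64(-1.2))
(np.float64(5.1), np.float64(79.3), np.float64(-7.7), [-0.5, -1.4, 25.5], 'roller', np.float64(-40.2), np.float64(31.2), 'rel', np.float64(46.3))
(np.float64(11.1), np.float64(79.4), np.float64(-7.7), [-0.5, -0.1, 23.1], 'roller', np.float64(-38.5), np.float64(32.2), 'rel', np.float64(50.8))
(np.float64(17.1), np.float64(79.2), np.float64(-7.8), [1.1, -0.8, 21.5], 'roller', np.float64(-36.6), np.float64(32.6), 'rel', np.float64(54.8))
(np.float64(23.1), np.float64(78.9), np.float64(-7.6), [-0.5, 0.8, 23.4], 'roller', np.float64(-34.8), np.float64(33.4), 'rel', np.float64(59.2))
(np.float64(29.1), np.float64(78.7), np.float64(-7.7), [1.9, 2.3, 21.1], 'roller', np.float64(-32.8), np.float64(24.4), 'rel', np.float64(63.5))
(np.float64(35.1), np.float64(78.3), np.float64(-7.5), [1.1, 1.0, 19.3], 'roller', np.float64(-31.0), np.float64(23.1), 'rel', np.float64(67.6))
t 41.2583 roller now [-13.2  36.1]
```

```bash
python3 -c "
from h import *
roller('s6')"
```

```text
Traceback (most recent call last):
  File "h.py", line 44, in roller
    if im is None: w=np.load(n+".npy");st=dict(tool_pos=w[:3],orientation=w[3:]);im=cv2.imread(f"pics/{n}.png")
       ^^
UnboundLocalError: cannot access local variable 'im' where it is not associated with a value
```

```bash
sed -i 's/^def roller(n):/def roller(n,im=None,st=None):/' h.py; python3 -c "
from h import *
roller('s6')"
```

```text
(no output)
```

View pics/s6b.png

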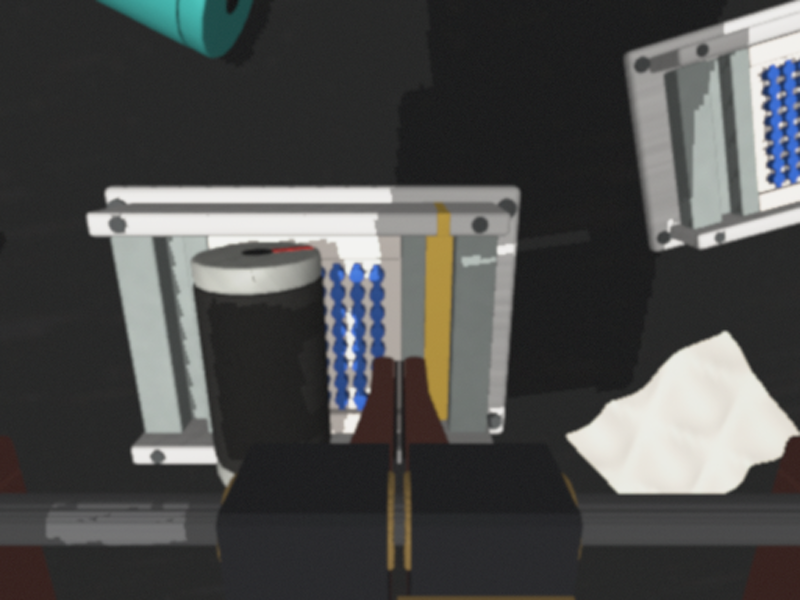

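```bash
sed -i 's/range(176,206,3)/range(190,222,3)/; s/max(1)<75/max(1)<95/' h.py
python3 - <<'E'
from h import *
print(ry('s6',192,321,262))
for n in ('s2','s4','s5','s6'): print(n,rpos(n),np.load(n+'.npy')[:3].round(1), (np.load(n+'.npy')[:2]-C)@LY)
im=cv2.imread('pics/s6.png');print(im[198,118:220:3].max(1))
E
```

```text
[-39.7  11. ]
s2 [-36.   49.7] [516.8 -41.  180.4] -1.5062446124230655
s4 [-19.  50.] [515.2 -30.9 169.9] 8.221919398034888
s5 [-14.9  50.2] [514.4 -31.9 169.9] 7.142438819588175
s6 [-14.6  51.4] [518.1   1.3 170. ] 40.46998089396547
[192 193 158  45  46  38  36  37  36  37  36  39  35  38  36  38  38  37
  35  38  34  37  32  41  36  33  32  31  29  30  79 148 135 147]
```

The roller is at about -14.6. My detector failed on a highlight, so that stroke overran; I've fixed the detector. Next: a faster stroke, started at rel -19, with predictive stopping at rel +12.

```bash
cat >> h.py <<'E'
def stroke4(yr,start=-19,end=12,Ft=24.5,seg=9,rate=60,zc=80.5,k=0.12,xo=-6.5,zl=89.5,ymax=58,fwd=4):
    pt=lambda y,z: np.r_[P(y,z)[:2]+LX*xo,z+80]
    y=yr+start;y0=y;z=zc
    env.move_l(pt(y,zl),Q,rate=200); f0=F(); g=lambda: F()-f0
    env.move_l(pt(y,z),rate=40,f_stop=22)
    for _ in range(6):
        f=g()
        if f[2]>Ft-3 or z<76.5: break
        z-=min(1.5,.18*(Ft-f[2])+.1); env.move_l(pt(y,z),rate=20)
    log=[];t0=env.read_state()['time_s']
    while True:
        st=env.read_state();im=viewer.camera('wrist');r,wd=rpos(None,st,im);yt=(st['tool_pos'][:2]-C)@LY
        pred=start+(y-y0)/2; rel=yt-r; f=g()
        good=46<wd<53 and abs(rel-pred)<9
        log.append((round(y,1),round(z,1),round(xo,1),f.round(1).tolist(),'roller',r,wd,'rel',round(rel,1),good,round(st['time_s']-t0,2)))
        if not good: rel=pred
        if f[2]>30.5 or end-rel<.8 or (good and r>ymax): break
        y+=min(seg,2*(end-rel)+1);z=max(76.5,z+np.clip(k*(f[2]-Ft),-.8,.8)); xo=np.clip(xo+.08*(f[:2]@LX),-9,3)
        if env.move_l(pt(y,z),rate=rate,f_stop=9): log.append('STOP')
    q=env.read_state()['tool_pos']
    env.move_l(np.r_[q[:2]+LY*fwd,z+6.5+80],rate=35); env.move_l(np.r_[q[:2]+LY*fwd,zl+80],rate=80)
    st=env.read_state();im=viewer.camera('wrist');r=rpos(None,st,im);cv2.imwrite('pics/last.png',im);np.save('last.npy',np.r_[st['tool_pos'],st['orientation']])
    print(*log,sep='\n'); print('t',st['time_s'],'roller now',r); return r
E
python3 - <<'E'
from h import *
stroke4(-14.6)
E
```

```text
(-33.6, np.float64(78.6), -6.5, [-4.8, -1.4, 24.7], 'roller', np.float64(-18.0), np.float64(47.8), 'rel', np.float64(-14.9), np.True_, 0.0)
(-24.6, np.float64(78.7), np.float64(-6.9), [-4.6, -0.3, 25.0], 'roller', np.float64(-13.0), np.float64(47.7), 'rel', np.float64(-10.5), np.True_, 0.35)
(-15.6, np.float64(78.7), np.float64(-7.2), [-3.6, 1.2, 26.5], 'roller', np.float64(-8.2), np.float64(47.3), 'rel', np.float64(-6.1), np.True_, 0.7)
(-6.6, np.float64(79.0), np.float64(-7.5), [-3.9, 1.5, 27.3], 'roller', np.float64(-3.6), np.float64(47.7), 'rel', np.float64(-1.5), np.True_, 1.05)
(2.4, np.float64(79.3), np.float64(-7.9), [-0.8, 2.2, 24.9], 'roller', np.float64(1.0), np.float64(48.3), 'rel', np.float64(3.1), np.True_, 1.4)
(11.4, np.float64(79.3), np.float64(-7.9), [-0.2, 3.5, 22.3], 'roller', np.float64(5.4), np.float64(48.7), 'rel', np.float64(7.8), np.True_, 1.75)
(20.4, np.float64(79.1), np.float64(-8.0), [-0.8, 4.3, 21.5], 'roller', np.float64(10.0), np.float64(48.6), 'rel', np.float64(12.4), np.True_, 2.1)
t 45.5583 roller now [13.4 49.1]
```

Run:
```python
from h import *
stroke4(13.4)
```

```text
(-5.6, np.float64(77.8), -6.5, [-5.5, -4.7, 21.9], 'roller', np.float64(13.7), np.float64(48.9), 'rel', np.float64(-19.2), np.True_, 0.0)
(3.4, np.float64(77.5), np.float64(-6.9), [-7.0, -4.6, 28.4], 'roller', np.float64(18.2), np.float64(48.0), 'rel', np.float64(-14.6), np.True_, 0.35)
(12.4, np.float64(77.9), np.float64(-7.4), [-6.1, -2.4, 27.5], 'roller', np.float64(22.7), np.float64(48.1), 'rel', np.float64(-9.7), np.True_, 0.7)
(21.4, np.float64(78.3), np.float64(-7.8), [-5.1, 0.5, 28.0], 'roller', np.float64(27.6), np.float64(47.1), 'rel', np.float64(-5.2), np.True_, 1.05)
(30.4, np.float64(78.7), np.float64(-8.2), [-4.2, -0.1, 27.8], 'roller', np.float64(32.6), np.float64(47.9), 'rel', np.float64(-0.9), np.True_, 1.4)
(39.4, np.float64(79.1), np.float64(-8.6), [-2.1, 1.3, 24.7], 'roller', np.float64(37.6), np.float64(49.9), 'rel', np.float64(3.2), np.True_, 1.75)
(48.4, np.float64(79.1), np.float64(-8.7), [-0.5, 1.6, 21.6], 'roller', np.float64(41.8), np.float64(49.0), 'rel', np.float64(8.1), np.True_, 2.1)
(np.float64(57.1), np.float64(78.8), np.float64(-8.8), [-1.0, 3.3, 21.4], 'roller', np.float64(46.3), np.float64(49.2), 'rel', np.float64(12.7), np.True_, 2.44)
t 49.9417 roller now [49.1 50. ]
```

```bash
python3 - <<'E'
from h import *
stroke4(49.1,start=-8,end=3,Ft=20,seg=6,rate=40,zc=82,ymax=57.7,fwd=0,zl=95,xo=-5)
E
python3 -c "
from h import *
roller('last')"
```

```text
(41.1, 82, -5, [-2.8, -0.2, 17.7], 'roller', np.float64(49.5), np.float64(49.1), 'rel', np.float64(-8.0), np.True_, 0.0)
(47.1, np.float64(81.7), np.float64(-5.2), [-4.0, 0.3, 20.2], 'roller', np.float64(52.7), np.float64(48.6), 'rel', np.float64(-4.8), np.True_, 0.35)
(53.1, np.float64(81.7), np.float64(-5.5), [-3.1, 1.6, 19.9], 'roller', np.float64(56.0), np.float64(48.5), 'rel', np.float64(-1.9), np.True_, 0.7)
(59.1, np.float64(81.7), np.float64(-5.8), [-1.5, 3.4, 16.7], 'roller', np.float64(58.6), np.float64(48.5), 'rel', np.float64(1.7), np.True_, 1.05)
t 52.4167 roller now [59.9 48.9]
```

View pics/lastb.png

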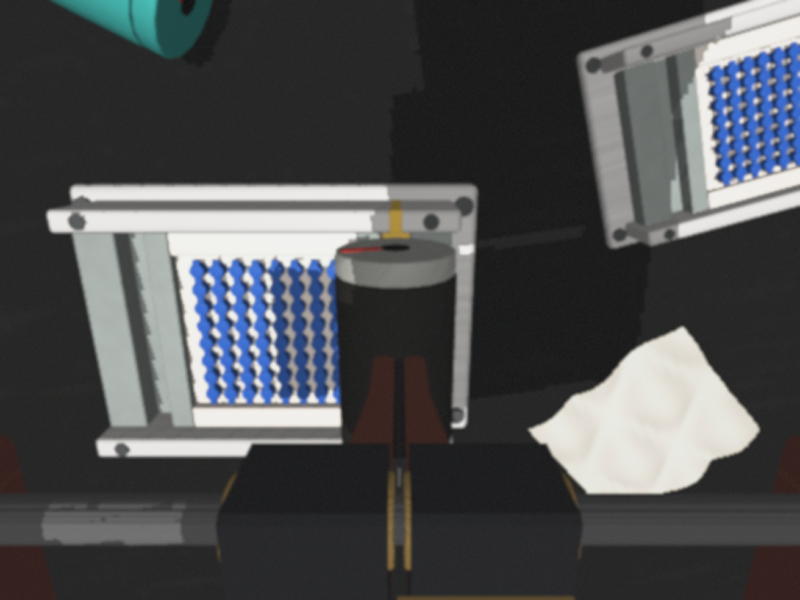

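The roller lies in the yellow slot: its end disc is centred at about (396,250), directly under the yellow tab at (396,215), and it measures y = 59.9 mm. All eight strip ends line up evenly. I'll raise clear and hand in.

Run:
```python
from h import *
q=env.read_state()['tool_pos'];env.move_l(q+[0,0,60],rate=100);env.hold(.3)
st=env.read_state();print(st['time_s'],rpos(None,st,viewer.camera('wrist')));print(workorder.sign_off())
```

```text
53.5167 [59.9 48.4]
the job is handed in; nothing more can be done
None
```

The job is handed in at 53.5 s. The roller lies in the yellow slot at y ≈ 59.9 mm; all eight strips looked level in the last picture, but I did not measure their heights, and the sign-off returned no verdict.

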